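# Snap a glaze tub's lid home with the lid presser

## Robot

A 6-joint arm with a two-finger parallel gripper is mounted at the origin on the work surface. World frame = base frame: x ahead of the robot, y to its left, z up, the work surface at z = 0. Lengths are in m, angles in rad, forces in N, time in s.
With the tool pointing down it reaches from about 0.4 to 0.825 m from the base axis. Payload 7 kg.
Tool frame: the origin (TCP) lies between the finger pads; the fingertips stand 22 mm ahead of it and the grasp point (between the pads) lies 3 mm ahead of it (arm.tip_reach is the distance from the TCP to the fingertips, in m); z points along the fingers, y is the line along which they close (so a half turn about z gives the same grasp; the last joint's range is limited). The gripper opens to 88 mm and grips with 3 to 60 N. Pads are 19 mm wide; open, the fingers measure 130 mm over their backs; the gripper's body (78 mm by 193 mm) begins 47 mm behind the grasp point.
Start: joints at [-0.945, 0.359, 0.012, 0, -1.224, -0.288], TCP at [0.224, -0.637, 0.249] pointing down, gripper open.
Joint ranges: [-3.07, 3.07], [-1.43, 2.12], [-1.02, 1.25], [-3.03, 1.67], [-3.05, -0], [-3.03, 3.03]. Speed limits (rad/s): [2.39, 2.39, 3.01, 3.14, 3.14, 3.14].

## Interface

Orientations are given as [roll, pitch, yaw] about the fixed x, y, z axes, in that order (R = Rz(yaw) Ry(pitch) Rx(roll)).
In Python, from station import arm, viewer gives the robot as it stands. The module is installed in compiled form; this text tells all that it offers.
- The arm moves only by the tool apply_moves, never from a script. Its argument "commands" is a list that holds one entry, the list of rows, each a list of 5 numbers: the closure, from -1 (fully open) to 1 (shut), then the shift along the world's x, y, z as a fraction of full scale, then the turn about the world's z as a fraction of full scale. In form: [[[fingers, tx, ty, tz, yaw], ...]]. A call has 1 to 12 rows; each row shifts and turns the commanded pose from where the row before left it; what a row does not reach is not made up. Full scale, the value 1, is 20 cm for a shift and pi rad for a turn. A row lasts 1/10 s, in which the tool goes at most 50 mm and 8.59 degrees, less where a joint would pass 70% of its speed; a pose out of reach is approached as far as the arm can. A call with a number of a shift or a turn outside -1 to 1 is refused whole. A call with a gripper value outside its range is refused whole. The fingers move at their own pace and stop on an object; "force" is the grip in N (left out, the last holds). Time passes only in rows, so rows that do not move let the fingers close. It gives the time, the measured TCP pose, the force, the opening and the grip force at its end, in the units of the state.
- arm.get_state(): the state, without advancing time (a new reading comes with each control period).
- viewer.grab_frame(name): name is "scene" or "top"; returns a dict with "image" (400x640x3 uint8, blue, green, red), "mtx" (3x3 intrinsics, pixels), "k1" (the pictures are not rectified: a ray, as slopes to the right and down, at radius r is drawn at 1 + k1 r^2 times it, then the intrinsics apply), "rvec" (rotation vector, rad) and "tvec" (3), from world to camera coordinates, as OpenCV has them. Camera axes: x right, y down, z forward; pixel columns grow to the right and rows downward; lengths in m; the calibration is good to about 2 mm. A picture is of the moment at which its call begins. There is no depth.
- arm.job_done(): hands the job in; it is judged then, once.
The state is a dict: "t": time; "q": joint angles; "qd": joint speeds; "joint_efforts": joint torques, N m; "eef_pos": TCP position; "ee_rot": TCP orientation; "force": force on the tool from outside, world axes, zero at the start; "moment": the same for the moment, N m; "width": finger opening in m; "gripper_force": force on a finger pad.
Only numpy, scipy, OpenCV 4.12 (cv2) and the standard library are available. Lean on these libraries where they do the work, as an engineer would, in place of code of your own. Each camera call takes 0.05 s, during which the arm holds its last target. There are 200 camera calls.

## Task

The red lid is only lying loose on the clips of its teal-banded glaze tub. Take the lid presser by its handle, press with it squarely on the red lid so that the lid goes down level and snaps fully home under all four clips, then stand the presser upright back on the cork trivet and let go. Touch the lid with the presser only, and leave the tub that is already shut and the other things on the table alone.

Things in the scene. Friction and masses are not known exactly. Their poses are not given: they have to be found in the camera images.
- tub: white round tub, teal band, fixed; 126 mm across, its rim (on which the lid sits when home) 80 mm above the origin. Origin: centre of its underside, on the table; z up. Four clip posts stand on its +x, +y, -x and -y axes, 68 to 84 mm from the centre, 24 mm wide, 112 mm high, each with a sprung black nose.
- nose_x (a point): innermost point of the black rounded nose (16 mm thick) on the tub's +x post, 63 mm from the tub's centre, 97 mm above the table (the other three are alike). A nose springs out up to 8 mm when the lid's edge is forced past it and snaps back over the lid. The point stays with the tub, not the nose.
- lid: red disc lid, cream face, 132 mm across, 10 mm thick, flat, 0.13 kg, loose. Origin: centre of its underside; z up. At the start it lies level on the noses, underside 103 mm above the table; home, its underside is on the rim at 80 mm, its top at 90 mm. The first 5 mm down take 10 to 20 N; then it goes easily (but sticks if left there) until the noses snap over it and it meets the hard rim.
- presser: lid presser: grey round foot 96 mm across and 18 mm high with a flat underside, and on its centre an upright square wooden handle 30 x 30 mm, from 18 to 88 mm above the underside; 0.35 kg (may vary). Origin: centre of the foot's underside; z up along the handle; the handle's flat sides face its x and y axes. At the start it stands upright on the trivet.
- trivet: round cork trivet 150 mm across, 5 mm thick, fixed to the table. Origin: centre of its underside, on the table.
- shut_tub: a second tub of the same shape and size with an orange band, fixed; its blue lid is already home (top at 90 mm). Origin: centre of its underside. Not to be pressed.
- jar_a: glaze jar with teal label and white cap, 62 mm across, 78 mm high, loose; origin at the centre of its underside. To be left alone.
- jar_b: glaze jar with orange label and white cap, same size, loose; origin at the centre of its underside. To be left alone.
- jar_c: glaze jar with teal label and black cap, same size, loose; origin at the centre of its underside. To be left alone.
- cup: unglazed clay cup, 76 mm across, 85 mm high, loose; origin at the centre of its underside. To be left alone.
- bowl: unglazed clay bowl, 110 mm across, 50 mm high, loose; origin at the centre of its underside. To be left alone.
- brush: brush 180 mm long, lying on the table, loose; origin under its middle. To be left alone.
Not all that is in view belongs to the job. Leave any pink or purple look-alike of the presser alone.

How it is judged:
By the outcome, as a careful person would: the job done as asked, in the order asked, and still so for the second after the job is handed in, with the robot touching nothing.
It also fails if it takes over 61 s, if anything falls off the work surface, if the arm or the gripper's body presses on something with over 40 N, if the wrist force passes 120 N, or if a joint passes its speed limit or range.

## Working session

There is one attempt and no reset: what is moved stays moved. The work goes in short steps, Python scripts to look and compute and a tool call to move; the robot and the scene stay as the last step left them, time stands still between calls to the robot, and variables do not carry over. Pictures are saved under pics/ and viewed, at most 10 in all, crops included, and the job is handed in when it is done.

Besides the shell and the picture viewer there is one more tool, called after "Call:" in YAML: its name, and indented under it one key for each argument. apply_moves: Moves the arm, as the interface text tells. Shift numbers are shares of 20 cm and turn numbers shares of pi rad, none past 1 either way. Its arguments: {"type":"object","properties":{"commands":{"type":"array","items":{"type":"array","items":{"type":"array","items":{"type":"number"}}}},"force":{"type":"number"}},"required":["commands"]}

```bash
mkdir -p pics; cat > h.py <<'E'
import numpy as np, cv2
from station import arm, viewer
def grab(n,save=None):
    f=viewer.grab_frame(n)
    if save: cv2.imwrite(f'pics/{save}.png',f['image'])
    return f
def ray(f,u,v):
    K=np.array(f['mtx'],float); xd=np.array([(u-K[0,2])/K[0,0],(v-K[1,2])/K[1,1]]); x=xd.copy()
    for _ in range(30): x=xd/(1+f['k1']*(x@x))
    R=cv2.Rodrigues(np.array(f['rvec'],float))[0]; t=np.array(f['tvec'],float).ravel()
    return -R.T@t, R.T@np.array([x[0],x[1],1.])
def onz(f,u,v,z):
    c,d=ray(f,u,v); return c+d*(z-c[2])/d[2]
def proj(f,P):
    R=cv2.Rodrigues(np.array(f['rvec'],float))[0]; t=np.array(f['tvec'],float).ravel()
    p=(R@np.asarray(P,float).T).T+t; x=p[:,:2]/p[:,2:]; x=x*(1+f['k1']*(x**2).sum(1,keepdims=True)); K=np.array(f['mtx'],float)
    return x*[K[0,0],K[1,1]]+K[:2,2]
E
python3 - <<'E'
from h import *
for n in('scene','top'):
    f=grab(n,n); print(n,f['mtx'],f['k1'],ray(f,320,200))
print(arm.get_state(),arm.tip_reach)
E
```

```text
scene [[427.42831041   0.         324.11657853]
 [  0.         427.42831041 200.44285574]
 [  0.           0.           1.        ]] -0.0851727327061375 (array([ 1.05010155, -0.3356979 ,  0.97383631]), array([-0.45941358,  0.31362242, -0.83106797]))
top [[482.58712255   0.         313.01585823]
 [  0.         482.58712255 195.62842505]
 [  0.           0.           1.        ]] 0.04104273559104186 (array([ 0.36183009, -0.01556044,  1.59336843]), array([ 0.12471464, -0.01688736, -0.99219583]))
{'t': 0.1, 'q': array([-9.44928332e-01,  3.59322362e-01,  1.11606573e-02, -3.22802201e-04,
       -1.22412457e+00, -2.88109449e-01]), 'qd': array([ 0.00117949, -0.00067865,  0.00177505,  0.00066069, -0.00107671,
       -0.00163247]), 'joint_efforts': array([-7.41786589e-04, -5.84165204e+01,  2.93756765e+01,  7.01547503e+00,
        1.02068853e-02, -7.44556382e-05]), 'eef_pos': array([ 0.22352651, -0.63647909,  0.24771363]), 'ee_rot': array([ 3.14007789e+00, -1.32429466e-04, -2.80394391e+00]), 'force': array([ 0.55016863, -0.4294484 , -0.25709806]), 'moment': array([ 0.03036283, -0.03927716,  0.01826842]), 'gripper_force': 0.0, 'width': 0.0874698267875697} 0.022
```

View pics/top.png

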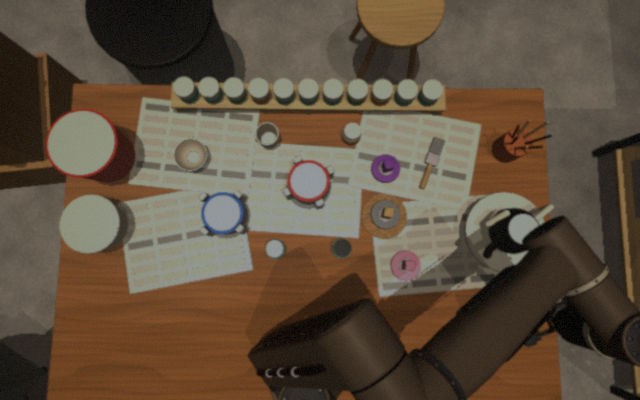

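View pics/scene.png

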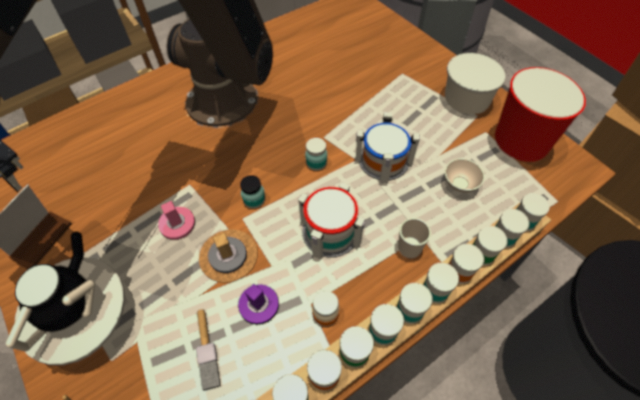

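The top view shows the red lid at about (309,182), the presser on the cork trivet at (385,215), and the purple and pink look-alikes at (385,168) and (405,264). In the scene view the lid is at (331,211) and the presser at (225,250).

```bash
cat > m.py <<'E'
from h import *
def ell(m,what):
    cs=cv2.findContours(m,cv2.RETR_EXTERNAL,cv2.CHAIN_APPROX_NONE)[0]; c=max(cs,key=cv2.contourArea); h=cv2.convexHull(c)
    return h[:,0,:].astype(float)
def circ(P):
    A=np.c_[2*P[:,:2],np.ones(len(P))]; s=np.linalg.lstsq(A,(P[:,:2]**2).sum(1),rcond=None)[0]
    return s[:2],np.sqrt(s[2]+s[:2]@s[:2])
def win(m,x,y,r):
    o=np.zeros_like(m); o[y-r:y+r,x-r:x+r]=m[y-r:y+r,x-r:x+r]; return o
E
python3 - <<'E'
from m import *
out=[]
for n,l,p in(('top',(309,182),(385,215)),('scene',(331,211),(226,252))):
    f=grab(n); im=f['image']; hsv=cv2.cvtColor(im,cv2.COLOR_BGR2HSV)
    red=((hsv[...,0]<8)|(hsv[...,0]>172))&(hsv[...,1]>120)&(hsv[...,2]>60)
    m=win(red.astype(np.uint8)*255,*l,36)
    P=np.array([onz(f,u,v,.108) for u,v in ell(m,'')]); print(n,'lid',circ(P))
    g=(hsv[...,1]<70)
    m=win(g.astype(np.uint8)*255,*p,24 if n=='top' else 30)
    P=np.array([onz(f,u,v,.02) for u,v in ell(m,'')]); print(n,'foot',circ(P),len(P))
    x,y=p; c=im[y-35:y+35,x-35:x+35]; out.append(cv2.resize(c,(390,390),interpolation=cv2.INTER_CUBIC))
cv2.imwrite('pics/crop.png',np.hstack(out))
E
```

```text
top lid (array([ 0.60918635, -0.00351533]), np.float64(0.0657850099100116))
top foot (array([ 0.51571798, -0.2552927 ]), np.float64(0.04650438669388031)) 23
scene lid (array([ 0.60765391, -0.00448062]), np.float64(0.06741973859992365))
scene foot (array([ 0.5172419 , -0.25761832]), np.float64(0.0471980870842182)) 24
```

View pics/crop.png

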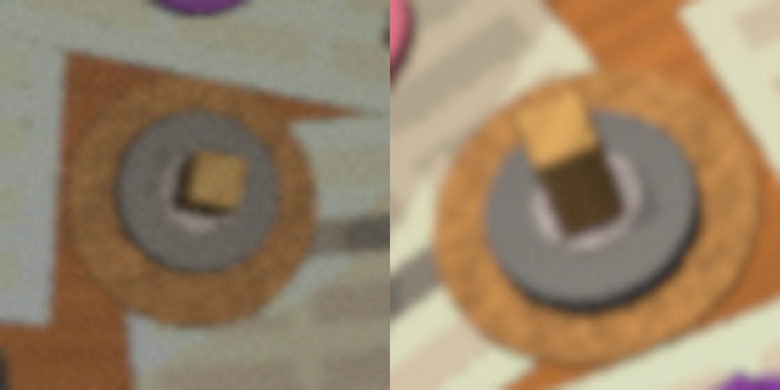

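The crop shows the presser upright on the trivet and nearly centred on it. Its wooden handle top has clear corners in the scene view, so I'll use those for the yaw.

```bash
python3 - <<'E'
from m import *
f=grab('scene'); g=grab('top')
c=[(127,108),(195,86),(218,147),(144,172)]
P=np.array([onz(f,191+x/5.571,217+y/5.571,.093)[:2] for x,y in c]); print(P,P.mean(0))
for i in range(4):
    d=P[(i+1)%4]-P[i]; print(np.hypot(*d),np.degrees(np.arctan2(d[1],d[0]))%90)
c=[(193,152),(246,154),(243,209),(190,205)]
Q=np.array([onz(g,350+x/5.571,180+y/5.571,.093)[:2] for x,y in c]); print(Q.mean(0))
for i in range(4):
    d=Q[(i+1)%4]-Q[i]; print(np.hypot(*d),np.degrees(np.arctan2(d[1],d[0]))%90)
T=[onz(g,350+x/5.571,180+y/5.571,.005)[:2] for x,y in [(65,200),(318,200),(191,75),(191,327)]]
print('trivet',circ(np.array(T)))
for x in [(48,195),(365,195),(48+160,70)]: pass
T=[onz(f,191+x/5.571,217+y/5.571,.005)[:2] for x,y in [(47,235),(365,180),(195,362),(215,72),(90,320)]]
print('trivet s',circ(np.array(T)))
E
```

```text
[[ 0.49900061 -0.2663952 ]
 [ 0.50667206 -0.23756328]
 [ 0.53831724 -0.24390827]
 [ 0.53039969 -0.27497327]] [ 0.5185974  -0.25571001]
0.029835068827726505 75.10023459707885
0.03227500621210666 78.66227979913523
0.03205809662762607 75.7014255682367
0.032549743005031904 74.71995200057347
[ 0.51381894 -0.2571163 ]
0.029685622734333367 88.38990057443131
0.031029698331186836 86.12049782887843
0.029643540157623407 86.23692084035102
0.029914441813522964 86.15662245163898
trivet (array([ 0.51053855, -0.25541115]), np.float64(0.0748806317035738))
trivet s (array([ 0.51323295, -0.2545693 ]), np.float64(0.07259274058842413))
```

```bash
python3 - <<'E'
from m import *
for n,p in(('top',(388,213)),('scene',(219,237))):
    f=grab(n); S=8; x,y=p;r=14
    im=cv2.resize(f['image'][y-r:y+r,x-r:x+r],None,fx=S,fy=S,interpolation=cv2.INTER_CUBIC)
    hsv=cv2.cvtColor(im,cv2.COLOR_BGR2HSV); b=cv2.medianBlur(im,9)
    c0=b[im.shape[0]//2,im.shape[1]//2]; print(c0,hsv[110,110])
    hs=cv2.cvtColor(b,cv2.COLOR_BGR2HSV).astype(int); ref=hs[112,112]
    m=((hs[...,1]>ref[1]*.62)&(hs[...,2]>ref[2]*.72)).astype(np.uint8)*255
    k,lab=cv2.connectedComponents(m); m=(lab==lab[112,112]).astype(np.uint8)*255
    h=ell(m,''); W=np.array([onz(f,(u+.5)/S-.5+x-r,(v+.5)/S-.5+y-r,.093)[:2] for u,v in h])
    rc=cv2.minAreaRect((W*1000).astype(np.float32)); print(n,rc)
E
```

```text
[ 72 120 147] [ 20 130 147]
top ((515.8488159179688, -256.3797302246094), (29.520355224609375, 30.07880210876465), 80.14796447753906)
[ 90 158 208] [ 17 144 207]
scene ((510.1703796386719, -255.22991943359375), (45.23106002807617, 94.0688705444336), 17.002880096435547)
```

Call:
apply_moves:
  commands:
    - [[-1,0.122,0.158,0,-0.0136],[-1,0.122,0.158,0,-0.0136],[-1,0.122,0.158,0,-0.0136],[-1,0.122,0.158,0,-0.0136],[-1,0.122,0.158,0,-0.0136],[-1,0.122,0.158,0,-0.0136],[-1,0.122,0.158,0,-0.0136],[-1,0.122,0.158,0,-0.0136],[-1,0.122,0.158,0,-0.0136],[-1,0.122,0.158,0,-0.0136],[-1,0.122,0.158,0,-0.0136],[-1,0.122,0.158,0,-0.0136]]
  force: 60

```text
t: 1.6
eef_pos: [0.5173, -0.2562, 0.2489]
ee_rot: [-3.142, 0.001, 2.965]
force: [0.2, -1.2, 0.1]
width: 0.0877
gripper_force: 0.0
```

Call:
apply_moves:
  commands:
    - [[-1,0,0,0,0],[-1,0,0,0,0],[-1,0,0,0,0]]

```text
t: 1.9
eef_pos: [0.5161, -0.2579, 0.2486]
ee_rot: [-3.142, -0.0, 2.967]
force: [0.0, -0.4, -0.4]
width: 0.0877
gripper_force: 0.0
```

Call:
apply_moves:
  commands:
    - [[-1,0,0.006,-0.15,0],[-1,0,0,-0.15,0],[-1,0,0,-0.15,0],[-1,0,0,-0.15,0],[-1,0,0,-0.15,0],[-1,0,0,-0.1,0],[-1,0,0,-0.05,0],[-1,0,0,0,0],[-1,0,0,0,0]]

```text
t: 2.8
eef_pos: [0.5168, -0.2571, 0.0694]
ee_rot: [-3.141, 0.001, 2.966]
force: [-0.2, -0.6, -0.1]
width: 0.0875
gripper_force: 0.0
```

```bash
python3 - <<'E'
from h import *
f=grab('scene'); g=grab('top')
a=cv2.resize(f['image'][170:310,150:290],(400,400),interpolation=cv2.INTER_CUBIC); b=cv2.resize(g['image'][150:290,315:455],(400,400),interpolation=cv2.INTER_CUBIC)
cv2.imwrite('pics/pre.png',np.hstack([a,b]))
E
```

```text
(no output)
```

View pics/pre.png

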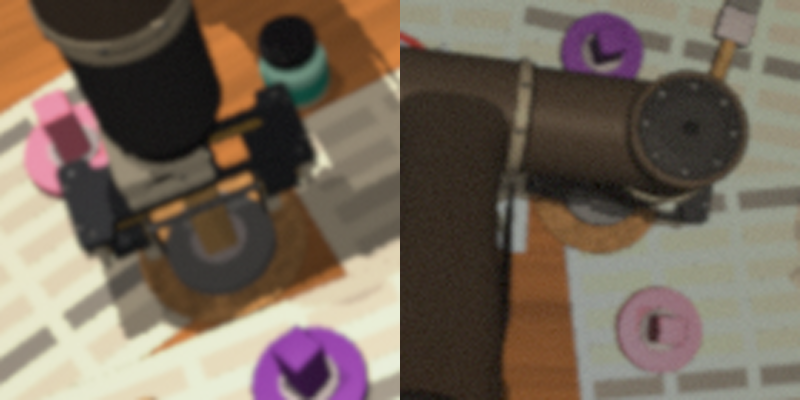

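The picture shows the fingers on either side of the wooden handle (about (215,225) in the left crop), with nothing else touched. Next I'll close the gripper.

Call:
apply_moves:
  commands:
    - [[1,0,0,0,0],[1,0,0,0,0],[1,0,0,0,0],[1,0,0,0,0],[1,0,0,0,0],[1,0,0,0,0],[1,0,0,0,0],[1,0,0,0,0],[1,0,0,0,0],[1,0,0,0,0]]
  force: 60

```text
t: 3.9
eef_pos: [0.5165, -0.2565, 0.0685]
ee_rot: [-3.142, -0.0, 2.967]
force: [0.6, -1.2, 0.2]
width: 0.0297
gripper_force: 59.8
```

Call:
apply_moves:
  commands:
    - [[1,0,0,0.05,0],[1,0,0,0.1,0],[1,0,0,0.15,0],[1,0,0,0.15,0],[1,0,0,0.15,0],[1,0,0,0.15,0],[1,0,0,0.1,0],[1,0,0,0,0],[1,0,0,0,0]]

```text
t: 4.8
eef_pos: [0.5158, -0.256, 0.2379]
ee_rot: [3.141, -0.001, 2.966]
force: [-0.3, -0.5, -5.8]
width: 0.0298
gripper_force: 59.8
```

Call:
apply_moves:
  commands:
    - [[1,0.051,0.14,0,0],[1,0.051,0.14,0,0],[1,0.051,0.14,0,0],[1,0.051,0.14,0,0],[1,0.051,0.14,0,0],[1,0.051,0.14,0,0],[1,0.051,0.14,0,0],[1,0.051,0.14,0,0],[1,0.051,0.14,0,0],[1,0,0,0,0],[1,0,0,0,0]]

```text
t: 5.9
eef_pos: [0.6073, -0.0038, 0.2361]
ee_rot: [-3.14, -0.004, 2.968]
force: [-0.5, -0.6, -4.2]
width: 0.0296
gripper_force: 59.8
```

Call:
apply_moves:
  commands:
    - [[1,0,0,-0.08,0],[1,0,0,-0.08,0],[1,0,0,-0.05,0],[1,0,0,0,0],[1,0,0,0,0]]

```text
t: 6.4
eef_pos: [0.6082, -0.005, 0.1965]
ee_rot: [-3.141, -0.0, 2.966]
force: [-0.4, -0.7, -4.9]
width: 0.0295
gripper_force: 59.8
```

```bash
python3 - <<'E'
from m import *
f=grab('scene'); im=f['image']
cv2.imwrite('pics/over.png',cv2.resize(im[130:290,250:410],(600,600),interpolation=cv2.INTER_CUBIC))
s=arm.get_state(); print(s['eef_pos'],s['ee_rot'])
th=np.linspace(0,2*np.pi,8,endpoint=False)
c=s['eef_pos']
print(proj(f,np.c_[c[0]+.048*np.cos(th),c[1]+.048*np.sin(th),0*th+c[2]-.0635]).round(1))
E
```

```text
[ 0.6086062  -0.00475426  0.19711202] [-3.14154911e+00  6.92780054e-04  2.96646359e+00]
[[342.9 217.7]
 [350.8 206.3]
 [346.7 193.7]
 [333.5 187.2]
 [318.6 190.2]
 [310.4 201.1]
 [313.8 213.9]
 [327.3 221. ]]
```

View pics/over.png

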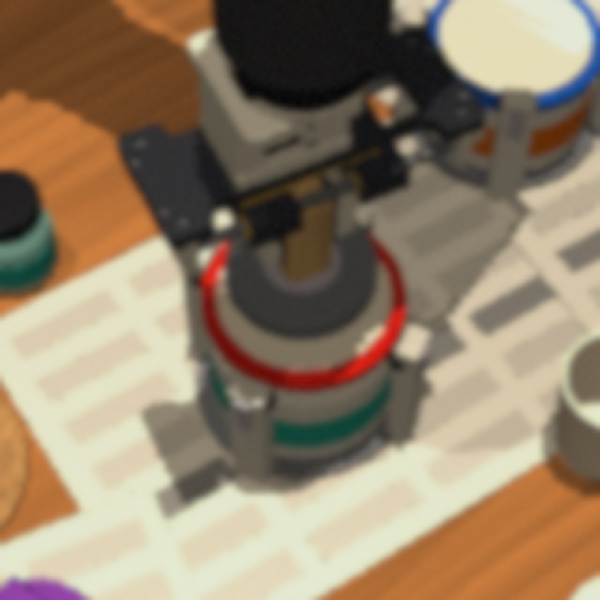

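Call:
apply_moves:
  commands:
    - [[1,0,0.004,-0.04,0],[1,0,0,-0.03,0],[1,0,0,-0.015,0],[1,0,0,-0.01,0],[1,0,0,-0.01,0],[1,0,0,0,0]]

```text
t: 7.05
eef_pos: [0.6083, -0.0036, 0.1761]
ee_rot: [-3.141, 0.0, 2.967]
force: [-1.7, -0.2, 0.2]
width: 0.0298
gripper_force: 59.8
```

Call:
apply_moves:
  commands:
    - [[1,0,0,-0.015,0],[1,0,0,-0.015,0],[1,0,0,-0.015,0],[1,0,0,-0.015,0],[1,0,0,-0.015,0],[1,0,0,-0.015,0],[1,0,0,-0.015,0]]

```text
t: 7.75
eef_pos: [0.6076, -0.0037, 0.1534]
ee_rot: [-3.141, -0.002, 2.966]
force: [-17.4, 7.0, 47.3]
width: 0.03
gripper_force: 59.8
```

Call:
apply_moves:
  commands:
    - [[1,0,0,-0.005,0],[1,0,0,0,0],[1,0,0,0,0]]

```text
t: 8.05
eef_pos: [0.6077, -0.0037, 0.1536]
ee_rot: [-3.141, -0.001, 2.967]
force: [-5.1, 1.5, 4.3]
width: 0.0297
gripper_force: 59.8
```

```bash
python3 - <<'E'
from m import *
f=grab('scene'); im=f['image']
cv2.imwrite('pics/press.png',cv2.resize(im[130:290,250:410],(600,600),interpolation=cv2.INTER_CUBIC))
s=arm.get_state(); print(s['eef_pos'],s['ee_rot'],s['force'],s['moment'])
E
```

```text
[ 0.60770976 -0.00365014  0.1535636 ] [-3.14130358e+00 -9.80910505e-04  2.96671079e+00] [-6.0243471   0.99838432  4.26956677] [0.44548528 1.78807556 0.04974384]
```

View pics/press.png

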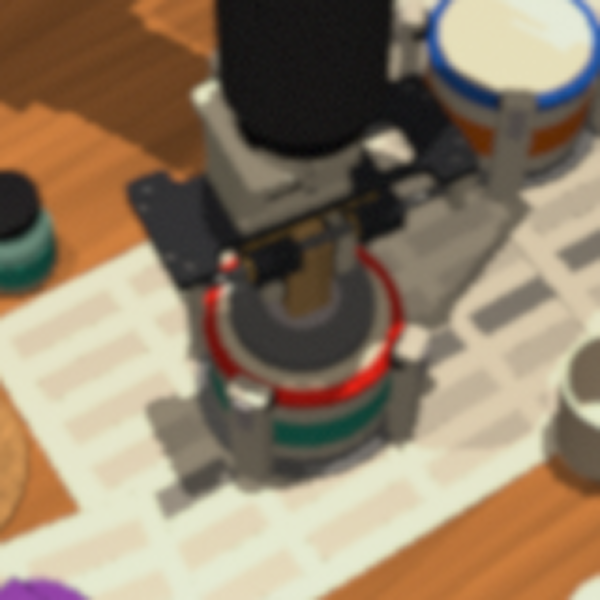

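The lid now sits down among the clips and the presser underside is at about 90 mm, which matches home. I'll press a little harder to confirm it has met the hard rim.

Call:
apply_moves:
  commands:
    - [[1,0,0,-0.01,0],[1,0,0,-0.01,0],[1,0,0,-0.005,0],[1,0,0,0,0]]

```text
t: 8.5
eef_pos: [0.6077, -0.0037, 0.1534]
ee_rot: [-3.141, 0.002, 2.968]
force: [-21.0, 5.5, 39.0]
width: 0.0294
gripper_force: 59.8
```

The force rose to 39 N with no further travel, so the lid is on the rim. Lifting off.

Call:
apply_moves:
  commands:
    - [[1,0,0,0.02,0],[1,0,0,0.03,0],[1,0,0,0.06,0],[1,0,0,0.1,0],[1,0,0,0.1,0],[1,0,0,0.1,0],[1,0,0,0.05,0],[1,0,0,0,0],[1,0,0,0,0]]

```text
t: 9.4
eef_pos: [0.6079, -0.0036, 0.2396]
ee_rot: [-3.142, -0.001, 2.966]
force: [0.3, 0.4, -5.4]
width: 0.0296
gripper_force: 59.8
```

Call:
apply_moves:
  commands:
    - [[1,-0.052,-0.14,0,0],[1,-0.052,-0.14,0,0],[1,-0.052,-0.14,0,0],[1,-0.052,-0.14,0,0],[1,-0.052,-0.14,0,0],[1,-0.052,-0.14,0,0],[1,-0.052,-0.14,0,0],[1,-0.052,-0.14,0,0],[1,-0.052,-0.14,0,0],[1,0,0,0,0],[1,0,0,0,0]]

```text
t: 10.5
eef_pos: [0.5138, -0.2561, 0.2392]
ee_rot: [3.141, -0.002, 2.965]
force: [0.0, -0.6, -4.9]
width: 0.0298
gripper_force: 59.8
```

```bash
python3 - <<'E'
from m import *
f=grab('scene'); im=f['image']
a=cv2.resize(im[140:280,260:400],(400,400),interpolation=cv2.INTER_CUBIC);b=cv2.resize(im[150:310,150:310],(400,400),interpolation=cv2.INTER_CUBIC)
cv2.imwrite('pics/home.png',np.hstack([a,b]))
hsv=cv2.cvtColor(im,cv2.COLOR_BGR2HSV)
red=((hsv[...,0]<8)|(hsv[...,0]>172))&(hsv[...,1]>120)&(hsv[...,2]>60)
m=win(red.astype(np.uint8)*255,331,215,36)
print(circ(np.array([onz(f,u,v,.085) for u,v in ell(m,'')])))
E
```

```text
(array([ 0.60749947, -0.00341015]), np.float64(0.06743153785836596))
```

View pics/home.png

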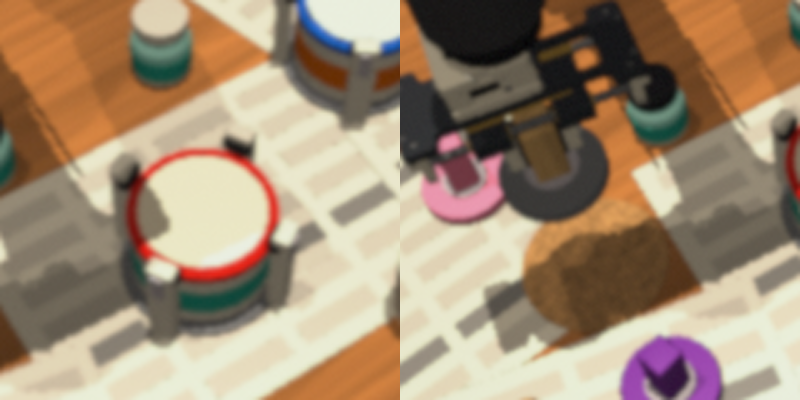

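The picture shows the lid level at the same height as the shut tub's lid, with noses over its edge. The presser hangs upright above the trivet. Lowering it now.

Call:
apply_moves:
  commands:
    - [[1,0,0,-0.1,0],[1,0,0,-0.15,0],[1,0,0,-0.15,0],[1,0,0,-0.15,0],[1,0,0,-0.12,0],[1,0,0,-0.08,0],[1,0,0,-0.04,0],[1,0,0,-0.02,0],[1,0,0,-0.015,0],[1,0,0,-0.01,0],[1,0,0,0,0],[1,0,0,0,0]]

```text
t: 11.75
eef_pos: [0.515, -0.2557, 0.0742]
ee_rot: [-3.142, 0.001, 2.967]
force: [-0.3, -0.7, -4.0]
width: 0.0296
gripper_force: 59.8
```

Call:
apply_moves:
  commands:
    - [[1,0,0,-0.01,0],[1,0,0,-0.01,0],[1,0,0,-0.005,0],[1,0,0,-0.005,0],[1,0,0,0,0],[1,0,0,0,0]]

```text
t: 12.35
eef_pos: [0.5146, -0.2556, 0.0685]
ee_rot: [-3.141, 0.0, 2.967]
force: [-4.0, 3.2, 5.9]
width: 0.0297
gripper_force: 59.8
```

It's resting on the trivet. Releasing, then going straight up.

Call:
apply_moves:
  commands:
    - [[-1,0,0,0,0],[-1,0,0,0,0],[-1,0,0,0,0],[-1,0,0,0,0],[-1,0,0,0,0],[-1,0,0,0,0],[-1,0,0,0,0],[-1,0,0,0,0]]

```text
t: 13.15
eef_pos: [0.5147, -0.2557, 0.0676]
ee_rot: [3.142, -0.0, 2.967]
force: [-0.5, 1.1, 0.4]
width: 0.0856
gripper_force: 0.0
```

Call:
apply_moves:
  commands:
    - [[-1,0,0,0.05,0],[-1,0,0,0.1,0],[-1,0,0,0.15,0],[-1,0,0,0.15,0],[-1,0,0,0.15,0],[-1,0,0,0.15,0],[-1,0,0,0.1,0],[-1,0,-0.15,0,0],[-1,0,-0.15,0,0],[-1,0,-0.15,0,0],[-1,0,0,0,0],[-1,0,0,0,0]]

```text
t: 14.35
eef_pos: [0.5143, -0.3461, 0.2378]
ee_rot: [3.141, -0.0, 2.965]
force: [-0.2, -0.1, -0.9]
width: 0.0876
gripper_force: 0.0
```

```bash
python3 - <<'E'
from m import *
f=grab('scene','end')
E
```

```text
(no output)
```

View pics/end.png

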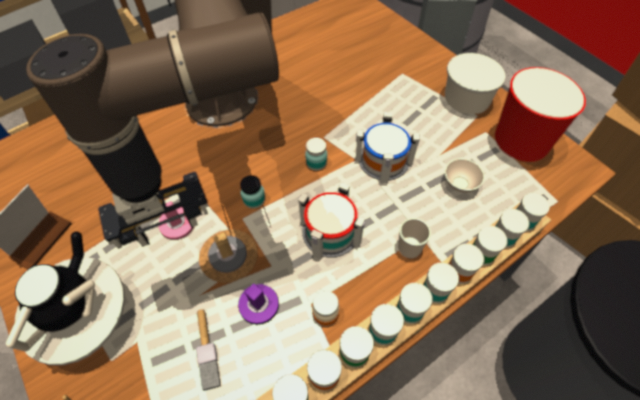

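The presser stands upright on the trivet at (225,252), the red lid is home at (331,215), and the other objects haven't moved.

```bash
python3 -c "
from station import arm
print(arm.job_done())"
```

```text
the job is handed in; nothing more can be done
None
```

The red lid is pressed home under its clips, the presser is standing upright back on the trivet and released, and the job is handed in at about 14 s of the 61 s allowed; the hand-in returned no verdict.

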